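Make the laser safe, then hold the gold mirror up to the light

TASK

Get the gold mirror ready for inspection: on the laser's control box press the yellow key (shutter), then the red key (laser off), then the white key (lamp), each right down, one at a time, and never the green one. Then draw the gold-faced mirror up out of its rack by the metal tab on its top and tip it so that the gold face looks upward at about 45 degrees, its lowest edge at least 10 cm above the table. Finish still holding it there by the tab, steady and touching nothing else, and leave the other optics and everything else on the table where they are.

Things in the scene. Friction and masses are not known exactly. Their poses are not given: they have to be found in the camera images.
- mirror: mirror to inspect: square black mount 84 wide (y) x 12 thick (x) x 84 mm high, round gold face 64 mm across on its +x side (grey back); centred on top an aluminium grip tab 30 wide, 12 thick, 39 mm tall. Origin: centre of the underside. Loose, 0.15-0.29 kg; starts upright in any of the 3 rack slots, gold face away from the robot (within 20 degrees); nothing locks it, it draws straight up
- mirror_tab (a point): point in the middle of the mirror's grip tab, 106 mm above the underside (22 mm above the top edge of the mount, 17 mm below the tab's top); axes as the mirror's
- rack: grey rack fixed to the table, 75 deep (its x) x 345 wide (its y) x 46 mm high; three slots at y = -105, 0, 105 mm, their floors 12 mm above the rack's underside, so 34 mm of each mount is inside, with 1.5 mm play each side in thickness and 2 mm in width. Origin: centre of the underside
- keybox: white laser control box fixed to the table, 150 x 150 x 35 mm, with four round coloured keys in a square of 58 mm pitch (which colour sits where varies). Origin at the centre of its underside
- key_yellow_top (a point): centre of the top of the yellow key, a round spring button 26 mm across standing in a 42 mm black collar; the top is 57 mm above the table when up, 10 mm above the collar; pressed straight down
- key_yellow (a joint): travel of the yellow key in m: 0 up, 0.006 fully down; it springs back; about 1.2 N to start, 4 N fully down
- key_red_top (a point): centre of the top of the red key, a round spring button 26 mm across standing in a 42 mm black collar; the top is 57 mm above the table when up, 10 mm above the collar; pressed straight down
- key_red (a joint): travel of the red key in m: 0 up, 0.006 fully down; it springs back; about 1.2 N to start, 4 N fully down
- key_white_top (a point): centre of the top of the white key, a round spring button 26 mm across standing in a 42 mm black collar; the top is 57 mm above the table when up, 10 mm above the collar; pressed straight down
- key_white (a joint): travel of the white key in m: 0 up, 0.006 fully down; it springs back; about 1.2 N to start, 4 N fully down
- key_green_top (a point): centre of the top of the green key, a round spring button 26 mm across standing in a 42 mm black collar; the top is 57 mm above the table when up, 10 mm above the collar; pressed straight down
- key_green (a joint): travel of the green key in m: 0 up, 0.006 fully down; it springs back; about 1.2 N to start, 4 N fully down
- blue_filter: same mount and origin as the mirror's but with a plain blue disc on both faces; loose, stands in another slot of the rack; leave it
- white_target: same mount and origin as the mirror's but with a plain white disc on both faces; loose, stands in another slot of the rack; leave it
- cleaner: bottle of lens cleaner, 48 mm diameter, 100 mm tall, standing; origin at the centre of its underside; leave it
- tissues: flat cardboard box, 80 x 120 x 35 mm (x, y, z); origin at the centre of its underside; leave it
- driver: screwdriver about 170 mm long lying on the table along its x axis; leave it
- post_base: steel post on a round foot, foot 56 mm diameter, 60 mm tall; origin at the centre of its underside; leave it
- screw_tray: open blue plastic tray, 90 x 130 x 30 mm (x, y, z); origin at the centre of its underside; leave it

How it is judged (in metres and radians):
On the way, in this order (a step that is already met when the one before it is completed fails the run):
1. the yellow key is pressed down alone, the mirror still in its slot (value of joint key_yellow above 0.0042 m and value of joint each of key_red, key_white, key_green below 0.002 m and z of mirror in the frame of rack below 0.02 m), for 0.05 s.
2. the red key is pressed down alone, the mirror still in its slot (value of joint key_red above 0.0042 m and value of joint each of key_yellow, key_white, key_green below 0.002 m and z of mirror in the frame of rack below 0.02 m), for 0.05 s.
3. the white key is pressed down alone, the mirror still in its slot (value of joint key_white above 0.0042 m and value of joint each of key_yellow, key_red, key_green below 0.002 m and z of mirror in the frame of rack below 0.02 m), for 0.05 s.
4. the mirror is drawn clear of the rack, held in the fingers (z of mirror in the frame of rack above 0.05 m and contact force between the fingers and mirror above 0.5 N), for 0.1 s.
At the end, for the whole second after the job is handed in: Mirror held still by its tab (grasp point within 35 mm of the tab's middle), underside over 100 mm above the table, touching neither rack nor listed loose things, gold face normal 30 to 60 degrees from straight up; keys up; other loose things within 20 mm of their starts (height (world z) of mirror above 0.1 m and angle between mirror's own x axis and vertical between 0.524 and 1.047 rad and linear speed of mirror below 0.03 m/s and angular speed of mirror below 0.2 rad/s and contact force between the fingers and mirror above 1 N and distance between the grasp point and mirror_tab below 0.035 m and contact force between mirror and rack below 0.1 N and contact force between mirror and blue_filter below 0.1 N and contact force between mirror and white_target below 0.1 N and contact force between mirror and cleaner below 0.1 N and contact force between mirror and tissues below 0.1 N and contact force between mirror and driver below 0.1 N and contact force between mirror and post_base below 0.1 N and contact force between mirror and screw_tray below 0.1 N and value of joint each of key_yellow, key_red, key_white, key_green below 0.002 m and distance of each of blue_filter, white_target, cleaner, tissues, driver, post_base, screw_tray from where it was at the start of the episode below 0.02 m); the arm keeps its last pose, push and grip.
It fails at once if the green key is pressed (value of joint key_green above 0.003 m).
It fails at once if another loose thing is knocked or moved (distance of any of blue_filter, white_target, cleaner, tissues, driver, post_base, screw_tray from where it was at the start of the episode above 0.03 m).
It also fails if it takes over 53 s, if anything falls off the work surface, if the arm or the gripper's body presses on something with over 40 N, if the wrist force passes 120 N, or if a joint passes its speed limit or range.

ROBOT

A 7-joint arm with a two-finger parallel gripper is mounted at the origin on the work surface. World frame = base frame: x ahead of the robot, y to its left, z up, the work surface at z = 0. Lengths are in mm, angles in rad, forces in N, time in s.
With the tool pointing down it reaches from about 425 to 875 mm from the base axis. Payload 9.9 kg.
Tool frame: the origin (TCP) lies at the very end of the fingers, on their centre line; the grasp point (between the pads) lies 19 mm behind it; z points along the fingers, y is the line along which they close (so a half turn about z gives the same grasp; the last joint's range is limited). The gripper opens to 85 mm and grips with 20 to 120 N. Pads are 22 mm wide; open, the fingers measure 114 mm over their backs; the gripper's body (76 mm by 85 mm) begins 54 mm behind the grasp point. The pads swing forward as they close: fully open they stand 13 mm farther back than shut.
Start: joints at [-1.257, 0.576, 0.025, 1.437, -0.015, 1.129, -0.057], TCP at [261.482, 622.299, 231.289] pointing down, gripper open.
Joint ranges: [-2.76, 2.76], [-0.34, 2.15], [-1.52, 1.57], [0.19, 2.46], [-1.09, 4.23], [0.17, 1.99], [-2.82, 2.82]. Speed limits (rad/s): [2.22, 2.22, 3.01, 3.01, 3.14, 3.14, 3.14].

INTERFACE

Orientations are given as a 3x3 rotation matrix whose columns are the frame's x, y, z axes.
In Python, from rig import monitor, read_camera, camera_model, close_job gives the robot as it stands. The module is installed in compiled form; this text tells all that it offers.
- The arm moves only by the shell command python3 -m inch 'ROWS' [FORCE]. ROWS is JSON, a list of rows, each a list of 7 numbers: the shift along the tool's x, y, z in mm, then the turn, a rotation vector about the tool's x, y, z in rad, then the opening, from -1 (shut) to 1 (fully open), so that 0 is half open. In form: [[dx, dy, dz, ax, ay, az, gripper], ...]. A call has 1 to 20 rows; each row shifts and turns the commanded pose from where the row before left it, along the tool's axes as they then stand; what a row does not reach is not made up. A row lasts 1/12 s, in which the tool goes at most 41.7 mm and 7.16 degrees, less where a joint would pass 70% of its speed; a pose out of reach is approached as far as the arm can. A call is refused whole if a number of a shift passes 41.7 or a number of a turn 0.125, either way. A call with a gripper value outside its range is refused whole. The fingers move at their own pace and stop on an object; FORCE is the grip in N (left out, the last holds). Time passes only in rows, so rows that do not move let the fingers close. It gives the time, the measured TCP pose, the force, the opening and the grip force at its end, in the units of the state.
- monitor.sense(): the state, without advancing time (a new reading comes with each control period).
- read_camera(name): name is "scene" or "top" or "wrist"; returns the picture (384x512x3 uint8, blue, green, red); there is no depth.
- camera_model(name): a dict with "fx", "fy", "cx", "cy" (pixels), "origin" and "attitude" of the camera in the world. Camera axes: x right, y up, looking along -z (the intrinsics and any distortion apply to the point x, -y, -z); pixel columns grow to the right and rows downward; lengths in mm; the calibration is good to about 2 mm. A picture is of the moment at which its call begins: read the wrist's pose just before it. camera_model takes no time and is no camera call; for the wrist camera it gives the pose at the moment of the call.
- close_job(): hands the job in; it is judged then, once.
The state is a dict: "clock": time; "joint_positions": joint angles; "joint_vel": joint speeds; "effort": joint torques, N m; "tool_pos": TCP position; "orientation": TCP orientation; "force": force on the tool from outside, world axes, zero at the start; "torque": the same for the moment, N m; "finger_gap": opening from 0.0 (shut) to 1.0 (fully open); "grip_force": force on a finger pad.
Only numpy, scipy, OpenCV 4.12 (cv2) and the standard library are available. Lean on these libraries where they do the work, as an engineer would, in place of code of your own. Each camera call takes 0.05 s, during which the arm holds its last target. There are 200 camera calls.

## Working session

There is one attempt and no reset: what is moved stays moved. The work goes in short steps, Python scripts to look and compute and a shell command to move; the robot and the scene stay as the last step left them, time stands still between calls to the robot, and variables do not carry over. Pictures are saved under pics/ and viewed, at most 13 in all, crops included, and the job is handed in when it is done.

```bash
mkdir -p pics
python3 - <<'E'
from rig import monitor, read_camera, camera_model
import cv2,numpy as np
s=monitor.sense();print(s["clock"],s["tool_pos"],np.round(s["orientation"],3).tolist(),s["finger_gap"])
for n in("scene","top","wrist"):
    m=camera_model(n);print(n,m)
    cv2.imwrite(f"pics/{n}0.png",read_camera(n))
E
```

```text
0.0 [261.31446947 621.87543623 230.46756203] [[-0.922, 0.387, -0.001], [0.387, 0.922, -0.002], [-0.0, -0.002, -1.0]] 1.0005024217884928
scene {'fx': 433.2614835236437, 'fy': 433.2614835236437, 'cx': 251.95545674476503, 'cy': 193.5237149289702, 'origin': array([1490.3392115 , -644.03887283,  911.55590697]), 'attitude': array([[ 0.58015772, -0.48239436,  0.65628706],
       [ 0.81450352,  0.34259277, -0.46820318],
       [ 0.00101937,  0.8061798 ,  0.59166974]])}
top {'fx': 420.9666581877924, 'fy': 420.9666581877924, 'cx': 257.7388483211586, 'cy': 188.0798963205198, 'origin': array([ 353.8421843 ,  -19.91648302, 1462.34843017]), 'attitude': array([[-0.02958183,  0.98955075, -0.14111776],
       [-0.99953283, -0.03036984, -0.00343316],
       [-0.00768301,  0.14095027,  0.98998686]])}
wrist {'fx': 340.61849915426455, 'fy': 340.61849915426455, 'cx': 256.5578228569393, 'cy': 191.58506708905705, 'origin': array([183.77602727, 655.74692393, 373.44348173]), 'attitude': array([[ 3.87595360e-01, -8.71886738e-01, -2.99304782e-01],
       [ 9.21829328e-01,  3.66340458e-01,  1.26591307e-01],
       [-7.25830979e-04, -3.24974129e-01,  9.45722628e-01]])}
```

View pics/scene0.png

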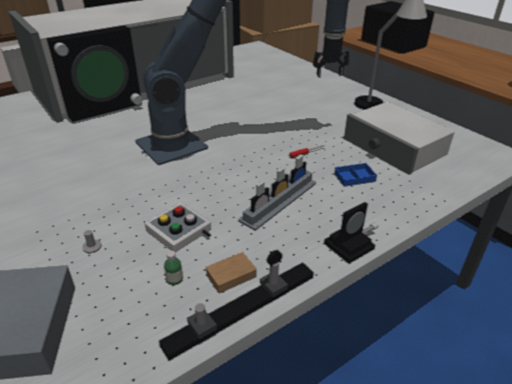

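View pics/top0.png

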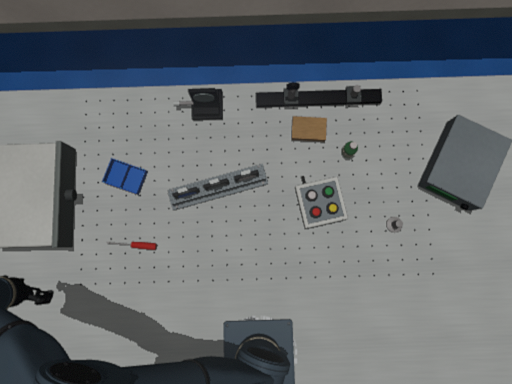

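The scene view shows the keys at yellow (164,219), red (179,211), green (176,228) and white (190,219), and the gold mirror in the middle slot at (280,187). In the top view the keys are yellow (333,209), red (316,212), white (312,196) and green (328,191), with the mirror mount near (217,184).

```bash
cat > h.py <<'E'
import numpy as np,cv2
from rig import camera_model
def ray(m,u,v):
    d=m["attitude"]@np.array([(u-m["cx"])/m["fx"],-(v-m["cy"])/m["fy"],-1.]);return m["origin"],d/np.linalg.norm(d)
def plane(m,u,v,z):
    o,d=ray(m,u,v);return o+d*(z-o[2])/d[2]
def tri(rs):
    A=sum(np.eye(3)-np.outer(d,d) for o,d in rs);b=sum((np.eye(3)-np.outer(d,d))@o for o,d in rs)
    p=np.linalg.solve(A,b);return p,max(np.linalg.norm((np.eye(3)-np.outer(d,d))@(p-o)) for o,d in rs)
def blob(mask,near,r):
    w=np.zeros(mask.shape,np.uint8);cv2.circle(w,near,r,1,-1)
    n,l,s,c=cv2.connectedComponentsWithStats((mask&(w>0)).astype(np.uint8))
    i=1+np.argmax(s[1:,4]);return c[i],s[i,4]
def cmask(im,c):
    H,S,V=[x.astype(int) for x in cv2.split(cv2.cvtColor(im,cv2.COLOR_BGR2HSV))]
    return {"yellow":(H>18)&(H<35)&(S>120)&(V>80),"red":((H<8)|(H>172))&(S>120)&(V>70),
     "green":(H>40)&(H<85)&(S>100)&(V>40),"white":(S<50)&(V>130),"gold":(H>12)&(H<30)&(S>70)&(V>60)}[c]
E
python3 - <<'E'
from h import *
S,T=cv2.imread("pics/scene0.png"),cv2.imread("pics/top0.png");ms,mt=camera_model("scene"),camera_model("top")
K=dict(yellow=((164,219),(333,209)),red=((179,211),(316,212)),green=((176,228),(328,191)),white=((190,219),(312,196)))
for k,(a,b) in K.items():
    (ca,na),(cb,nb)=blob(cmask(S,k),a,7),blob(cmask(T,k),b,7)
    p,e=tri([ray(ms,*ca),ray(mt,*cb)]);print(k,ca.round(1),na,cb.round(1),nb,p.round(1),e.round(1),plane(mt,*cb,57).round(1))
c,n=blob(cmask(S,"gold"),(280,187),12);print("gold",c,n)
a=cv2.resize(S[150:230,235:325],None,fx=8,fy=8,interpolation=2)[:600];b=cv2.resize(T[155:220,160:275],None,fx=6.9,fy=6.9,interpolation=2)
cv2.imwrite("pics/c1.png",a);cv2.imwrite("pics/c2.png",b)
E
```

```text
yellow [163.5 217.8] 45 [332.6 207.5] 53 [ 481.5 -263.4   52.5] 0.8 [ 480.7 -263.3   57. ]
red [178.1 209.4] 43 [315.6 211.4] 54 [ 470.1 -206.3   52.2] 0.4 [ 469.6 -206.1   57. ]
green [175.1 226.4] 55 [328.4 190.6] 50 [ 539.2 -252.7   52.2] 0.5 [ 538.3 -252.5   57. ]
white [189.8 216.2] 31 [311.6 194.7] 34 [ 526.6 -194.9   56.4] 0.6 [ 526.2 -195.3   57. ]
gold [280.77659574 187.17021277] 94
```

View pics/c1.png

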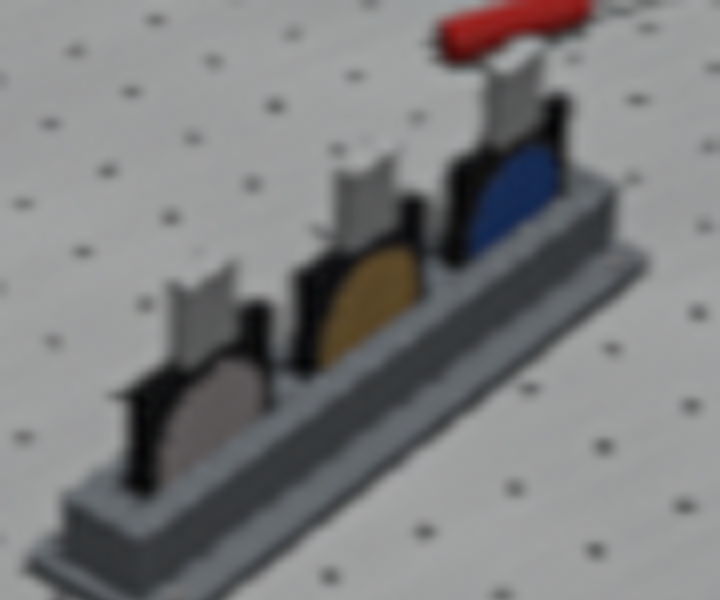

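View pics/c2.png

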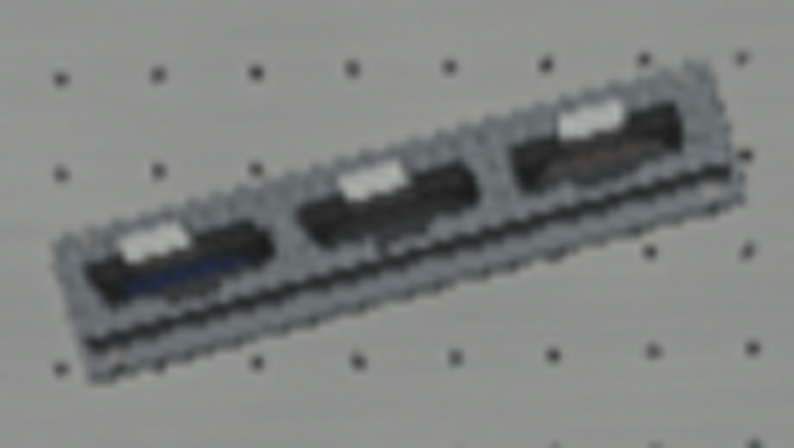

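The scene crop shows the gold mirror's tab top at about (280.7,170.6), with the target on its left and the blue filter on its right. The top crop shows the tab tops at about (182,190), (214,181) and (246,172). The keys fit a 58 mm square, so I'll start swinging toward them.

```bash
python3 -m inch '[[-36,-4,0,0,0,0.06,-1],[-36,-4,0,0,0,0.06,-1],[-36,-4,0,0,0,0.06,-1],[-36,-4,0,0,0,0.06,-1],[-36,-4,0,0,0,0.06,-1],[-36,-4,0,0,0,0.06,-1],[-36,-4,0,0,0,0.06,-1],[-36,-4,0,0,0,0.06,-1],[-36,-4,0,0,0,0.06,-1],[-36,-4,0,0,0,0.06,-1],[-36,-4,0,0,0,0.06,-1],[-36,-4,0,0,0,0.06,-1],[-36,-4,0,0,0,0.06,-1],[-36,-4,0,0,0,0.06,-1],[-36,-4,0,0,0,0.06,-1]]'
python3 - <<'E'
from h import *
from rig import read_camera,monitor
ms,mt,mw=camera_model("scene"),camera_model("top"),camera_model("wrist")
cv2.imwrite("pics/w1.png",read_camera("wrist"))
s=monitor.sense();print(s["tool_pos"],np.round(s["orientation"],3).tolist())
tt=[(160+x/6.9-.43,155+y/6.9-.43) for x,y in((154,242),(373,180),(592,118))]
tp=[(235+x/8-.44,150+y/8-.44) for x,y in((515,60),(366,165),(203,280))]
for a,b in zip(tt,tp):
    p,e=tri([ray(mt,*a),ray(ms,*b)]);q=plane(mt,*a,135)
    w=mw["attitude"].T@(q-mw["origin"]);print(p.round(1),e.round(1),q.round(1),"wrist px",mw["cx"]-mw["fx"]*w[0]/w[2],mw["cy"]+mw["fy"]*w[1]/w[2])
E
```

```text
clock: 1.4
tool_pos: [576.6, 200.0, 231.1]
orientation: [[-0.267, 0.964, -0.0], [0.964, 0.267, -0.0], [-0.0, -0.0, -1.0]]
force: [0.7, 0.5, -0.8]
finger_gap: -0.005
grip_force: 0.0
[578.51934595 190.21501335 231.59171538] [[-0.254, 0.967, 0.001], [0.967, 0.254, -0.006], [-0.006, -0.0, -1.0]]
[546.1 227.4 131.6] 0.3 [545.4 226.5 135. ] wrist px 224.2610071071765 150.71941461978082
[572.1 125.4 130.3] 0.0 [571.3 124.9 135. ] wrist px 225.60187094779317 277.8546045370623
[598.4  23.  129.3] 0.0 [597.3  22.7 135. ] wrist px 226.65353051401635 377.56863561915253
```

View pics/w1.png

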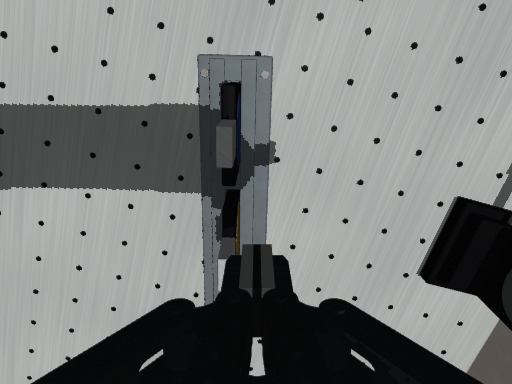

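The wrist view agrees with the triangulation: the blue tab is at (226,143) and the gold mirror below it at (230,215). On to the yellow key.

```bash
python3 -m inch '[[-34.6,-5.5,0,0,0,0.06,-1],[-34.6,-5.5,0,0,0,0.06,-1],[-34.6,-5.5,0,0,0,0.06,-1],[-34.6,-5.5,0,0,0,0.06,-1],[-34.6,-5.5,0,0,0,0.06,-1],[-34.6,-5.5,0,0,0,0.06,-1],[-34.6,-5.5,0,0,0,0.06,-1],[-34.6,-5.5,0,0,0,0.06,-1],[-34.6,-5.5,10,0,0,0.06,-1],[-34.6,-5.5,10,0,0,0.06,-1],[-34.6,-5.5,10,0,0,0.06,-1],[-34.6,-5.5,20,0,0,0.06,-1],[-34.6,-5.5,20,0,0,0.06,-1],[-34.6,-5.5,20,0,0,0.06,-1],[0,0,20,0,0,0,-1],[0,0,20,0,0,0,-1],[0,0,0,0,0,0,-1],[0,0,0,0,0,0,-1]]'
python3 - <<'E'
from h import *
from rig import read_camera,monitor
s=monitor.sense();p,R=s["tool_pos"],s["orientation"];print(p,np.round(R,3).tolist())
for n,k in dict(y=(481,-263.3,70),r=(469.8,-206.2,70),w=(526.4,-195,70),g=(538.7,-252.6,70)).items(): print(n,(R.T@(np.array(k)-p)).round(1))
cv2.imwrite("pics/w2.png",read_camera("wrist"))
m=camera_model("wrist")
for n,k in dict(y=(481,-263.3,57),r=(469.8,-206.2,57),w=(526.4,-195,57),g=(538.7,-252.6,57)).items():
    w=m["attitude"].T@(np.array(k)-m["origin"]);print(n,m["cx"]-m["fx"]*w[0]/w[2],m["cy"]+m["fy"]*w[1]/w[2])
E
```

```text
clock: 2.95
tool_pos: [446.6, -256.3, 100.9]
orientation: [[0.537, 0.844, -0.002], [0.844, -0.537, 0.001], [-0.0, -0.002, -1.0]]
force: [0.2, 0.2, 0.0]
finger_gap: 0.0
grip_force: 0.0
[ 446.58028413 -256.27577392  100.85817916] [[0.537, 0.844, -0.002], [0.844, -0.537, 0.001], [-0.0, -0.002, -1.0]]
y [12.6 32.9 30.8]
r [54.7 -7.2 30.9]
w [94.6 34.5 30.8]
g [52.6 75.8 30.7]
y 312.58184775446495 204.28405355278616
r 243.72223684808853 132.65722868761526
w 324.3368580760465 54.66497443733874
g 394.298876126495 136.59631953237198
```

View pics/w2.png

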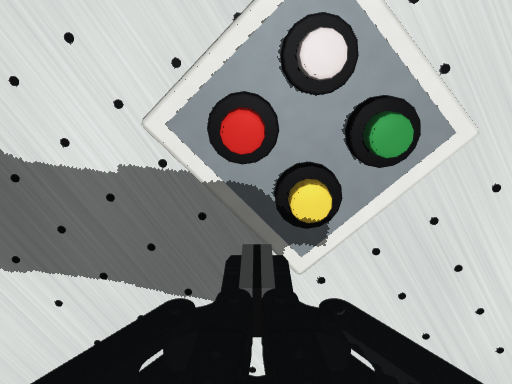

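The picture matches the predictions: yellow (310,202), red (242,132), white (324,53) and green (391,135). Pressing yellow.

```bash
python3 -m inch '[[12.5,32.5,0,0,0,0,-1],[0,0,25,0,0,0,-1],[0,0,10,0,0,0,-1],[0,0,8,0,0,0,-1],[0,0,6,0,0,0,-1],[0,0,2,0,0,0,-1],[0,0,0,0,0,0,-1],[0,0,0,0,0,0,-1]]'
```

```text
clock: 3.67
tool_pos: [480.9, -263.2, 51.3]
orientation: [[0.537, 0.843, 0.0], [0.843, -0.537, 0.001], [0.001, -0.0, -1.0]]
force: [-0.8, 2.6, 4.2]
finger_gap: -0.002
grip_force: 1.9
```

Yellow reads 4.2 N at z 51.3, so it is fully down. Red next.

```bash
python3 -m inch '[[0,0,-12,0,0,0,-1],[0,0,-13,0,0,0,-1],[21,-20,0,0,0,0,-1],[21,-20,0,0,0,0,-1],[0,0,0,0,0,0,-1],[0,0,12,0,0,0,-1],[0,0,8,0,0,0,-1],[0,0,5,0,0,0,-1],[0,0,0,0,0,0,-1],[0,0,0,0,0,0,-1],[0,0,0,0,0,0,-1]]'
```

```text
clock: 4.58
tool_pos: [470.0, -206.5, 51.0]
orientation: [[0.537, 0.843, 0.001], [0.843, -0.537, 0.001], [0.001, -0.0, -1.0]]
force: [-0.6, 3.7, 12.8]
finger_gap: 0.001
grip_force: 6.2
```

```bash
python3 -m inch '[[0,0,-12,0,0,0,-1],[0,0,-13,0,0,0,-1],[20,21,0,0,0,0,-1],[20,20.5,0,0,0,0,-1],[0,0,0,0,0,0,-1],[0,0,12,0,0,0,-1],[0,0,8,0,0,0,-1],[0,0,5,0,0,0,-1],[0,0,0,0,0,0,-1],[0,0,0,0,0,0,-1],[0,0,0,0,0,0,-1]]'
```

```text
clock: 5.5
tool_pos: [526.3, -195.5, 51.0]
orientation: [[0.538, 0.843, 0.001], [0.843, -0.538, 0.001], [0.001, 0.0, -1.0]]
force: [-1.0, 2.7, 11.3]
finger_gap: -0.0
grip_force: 5.9
```

White is pressed. Rising, turning to the rack's yaw and moving to a viewpoint near the mirror.

```bash
python3 -m inch '[[0,0,-15,0,0,0,-1],[0,0,-30,0,0,0,-1],[0,0,-34,0,0,-0.10,0],[0,0,-34,0,0,-0.10,0.3],[0,0,-34,0,0,-0.10,0.3],[0,0,-34,0,0,-0.10,0.3],[0,0,0,0,0,-0.10,0.3],[0,0,0,0,0,-0.10,0.3],[0,0,0,0,0,-0.10,0.3],[0,0,0,0,0,-0.116,0.3],[29,15.6,0,0,0,0,0.3],[29,15.6,0,0,0,0,0.3],[29,15.6,0,0,0,0,0.3],[29,15.6,0,0,0,0,0.3],[29,15.6,0,0,0,0,0.3],[29,15.6,0,0,0,0,0.3],[29,15.6,0,0,0,0,0.3],[29,15.6,0,0,0,0,0.3],[0,0,0,0,0,0,0.3],[0,0,0,0,0,0,0.3]]'
python3 - <<'E'
from h import *
from rig import read_camera,monitor
m=camera_model("wrist");im=read_camera("wrist");cv2.imwrite("pics/w3.png",im)
np.save("w3.npy",m,allow_pickle=True)
k=np.array((571.3,124.9,135));w=m["attitude"].T@(k-m["origin"]);print(m["cx"]-m["fx"]*w[0]/w[2],m["cy"]+m["fy"]*w[1]/w[2])
E
```

```text
clock: 7.17
tool_pos: [589.8, 62.2, 230.5]
orientation: [[-0.25, 0.968, -0.002], [0.968, 0.25, 0.0], [0.001, -0.001, -1.0]]
force: [-0.3, -0.9, 0.4]
finger_gap: 0.654
grip_force: 0.0
253.3197742513582 105.49179844414476
```

View pics/w3.png

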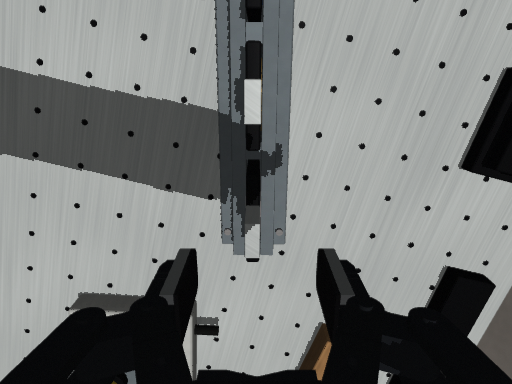

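The rack runs straight down the picture. The gold tab is centred at column 253, rows 80–124, as predicted (253,105). Moving over it and partway down.

```bash
python3 -m inch '[[32,-1,0,0,0,0,0.3],[33,-1,0,0,0,0,0.3],[0,0,25,0,0,0,0.3],[0,0,25,0,0,0,0.3],[0,0,20,0,0,0,0.3],[0,0,0,0,0,0,0.3],[0,0,0,0,0,0,0.3]]'
python3 - <<'E'
from h import *
from rig import read_camera,monitor
m=camera_model("wrist");im=read_camera("wrist");cv2.imwrite("pics/w4.png",im)
for k in((571.3,124.9,135),(571.3,124.9,130)):
    w=m["attitude"].T@(np.array(k)-m["origin"]);print(m["cx"]-m["fx"]*w[0]/w[2],m["cy"]+m["fy"]*w[1]/w[2])
E
```

```text
clock: 7.8
tool_pos: [571.7, 120.9, 161.0]
orientation: [[-0.244, 0.97, -0.002], [0.97, 0.244, -0.001], [-0.001, -0.002, -1.0]]
force: [0.1, -0.0, 1.3]
finger_gap: 0.646
grip_force: 0.0
257.69907394250396 231.59077940424618
257.6901177069732 227.69599270141939
```

View pics/w4.png

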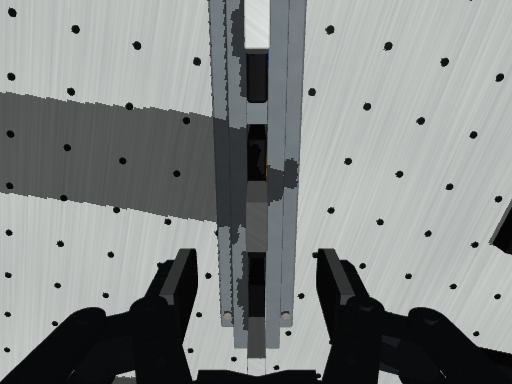

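The tab is at column 257.5, rows 181–252, centred between the fingers. The TCP is about 6 mm short along the tab, so I'll correct that, descend and grip.

```bash
python3 -m inch '[[6,0,0,0,0,0,0.3],[0,0,20,0,0,0,0.3],[0,0,20,0,0,0,0.3],[0,0,12,0,0,0,0.3],[0,0,5,0,0,0,0.3],[0,0,0,0,0,0,0.3]]' && python3 -m inch '[[0,0,0,0,0,0,-1],[0,0,0,0,0,0,-1],[0,0,0,0,0,0,-1],[0,0,0,0,0,0,-1],[0,0,0,0,0,0,-1],[0,0,0,0,0,0,-1],[0,0,0,0,0,0,-1],[0,0,0,0,0,0,-1]]' 80
```

```text
clock: 8.35
tool_pos: [570.7, 128.8, 104.3]
orientation: [[-0.246, 0.969, -0.0], [0.969, 0.246, -0.0], [0.0, -0.0, -1.0]]
force: [-0.1, 0.3, -0.7]
finger_gap: 0.653
grip_force: 0.0
clock: 9.02
tool_pos: [571.3, 128.8, 105.4]
orientation: [[-0.246, 0.969, 0.002], [0.969, 0.246, 0.001], [0.0, 0.002, -1.0]]
force: [-1.0, -0.2, 5.0]
finger_gap: 0.126
grip_force: 78.8
```

Gripped, with about 11 mm opening. Lifting straight up.

```bash
python3 -m inch '[[0,0,-4,0,0,0,-1],[0,0,-6,0,0,0,-1],[0,0,-8,0,0,0,-1],[0,0,-10,0,0,0,-1],[0,0,-12,0,0,0,-1],[0,0,-15,0,0,0,-1],[0,0,-20,0,0,0,-1],[0,0,-20,0,0,0,-1],[0,0,-20,0,0,0,-1],[0,0,-20,0,0,0,-1],[0,0,-20,0,0,0,-1],[0,0,-20,0,0,0,-1],[0,0,-20,0,0,0,-1],[0,0,-20,0,0,0,-1],[0,0,-10,0,0,0,-1],[0,0,0,0,0,0,-1],[0,0,0,0,0,0,-1]]'
python3 -c "
from rig import *;import cv2;print(monitor.sense()['joint_positions']);cv2.imwrite('pics/s5.png',read_camera('scene')[60:300,130:430].repeat(2,0).repeat(2,1))"
```

```text
clock: 10.43
tool_pos: [570.6, 128.6, 329.3]
orientation: [[-0.246, 0.969, 0.0], [0.969, 0.246, 0.0], [0.0, 0.0, -1.0]]
force: [0.4, 0.8, -2.3]
finger_gap: 0.126
grip_force: 78.2
[-0.51990063  0.38385006  0.3300192   1.53233252 -0.12854115  1.24631265
  0.07772511]
```

View pics/s5.png

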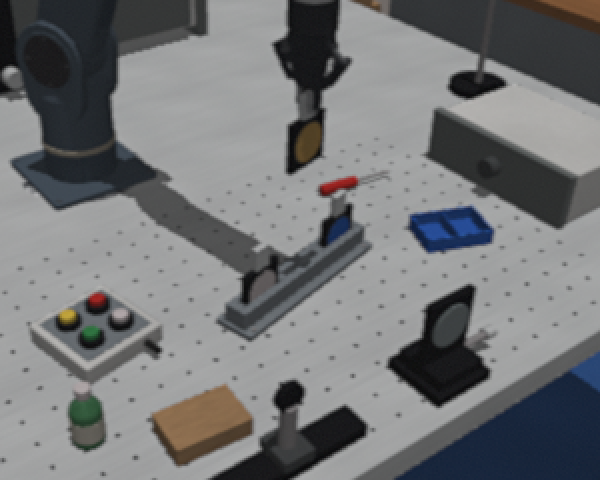

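The mirror hangs upright in the fingers at crop (305,140), gold face outward, with the other optics still in their slots. Tipping it 45°.

```bash
python3 -m inch '[[0,0,0,-0.04,0,0,-1],[0,0,0,-0.06,0,0,-1],[0,0,0,-0.06,0,0,-1],[0,0,0,-0.06,0,0,-1],[0,0,0,-0.06,0,0,-1],[0,0,0,-0.06,0,0,-1],[0,0,0,-0.06,0,0,-1],[0,0,0,-0.06,0,0,-1],[0,0,0,-0.06,0,0,-1],[0,0,0,-0.06,0,0,-1],[0,0,0,-0.06,0,0,-1],[0,0,0,-0.06,0,0,-1],[0,0,0,-0.05,0,0,-1],[0,0,0,-0.035,0,0,-1],[0,0,0,0,0,0,-1],[0,0,0,0,0,0,-1],[0,0,0,0,0,0,-1],[0,0,0,0,0,0,-1]]'
python3 -c "
from rig import *;import cv2;s=monitor.sense();print(s['joint_positions'],abs(s['joint_vel']).max());cv2.imwrite('pics/s6.png',read_camera('scene')[60:300,130:430].repeat(2,0).repeat(2,1))"
```

```text
clock: 11.98
tool_pos: [570.2, 124.9, 324.3]
orientation: [[-0.241, 0.741, 0.627], [0.97, 0.189, 0.15], [-0.008, 0.644, -0.765]]
force: [0.3, -0.1, -1.6]
finger_gap: 0.126
grip_force: 78.4
[-0.42866623  0.08107089  0.10003192  2.18972141  0.30682058  0.18178969
 -0.3678367 ] 0.01381237733818317
```

View pics/s6.png

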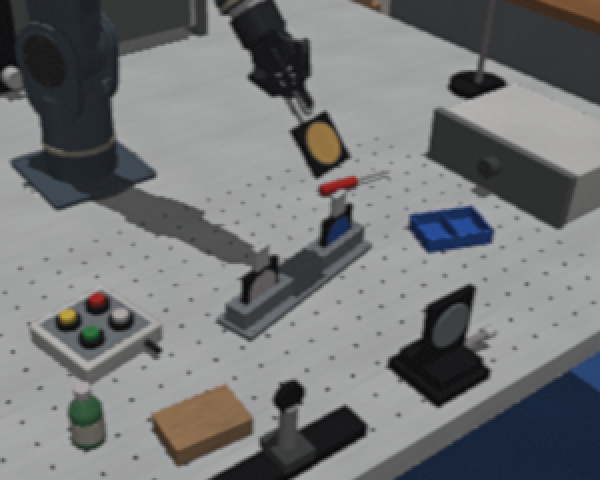

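The mirror is tipped at crop (320,143), at about 40° tilt with joint 6 near its limit. Moving outward to relieve it and finish the tilt.

```bash
python3 -m inch '[[0,8,7,0,0,0,-1],[0,14,12,0,0,0,-1],[0,14,12,0,0,0,-1],[0,14,12,0,0,0,-1],[0,14,12,0,0,0,-1],[0,14,12,0,0,0,-1],[0,8,7,-0.03,0,0,-1],[0,0,0,-0.04,0,0,-1],[0,0,0,-0.015,0,0,-1],[0,0,0,0,0,0,-1],[0,0,0,0,0,0,-1],[0,0,0,0,0,0,-1],[0,0,0,0,0,0,-1],[0,0,0,0,0,0,-1],[0,0,0,0,0,0,-1]]'
python3 -c "
from rig import *;import cv2;s=monitor.sense();print(s['joint_positions'],abs(s['joint_vel']).max());cv2.imwrite('pics/s7.png',read_camera('scene')[60:300,130:430].repeat(2,0).repeat(2,1))"
```

```text
clock: 13.28
tool_pos: [679.1, 150.7, 320.6]
orientation: [[-0.239, 0.713, 0.66], [0.971, 0.183, 0.153], [-0.012, 0.677, -0.736]]
force: [0.9, 0.6, -1.6]
finger_gap: 0.128
grip_force: 78.6
[-0.21487775  0.25419867 -0.12884626  2.00527502  0.61342247  0.17234872
 -0.64923734] 0.015670984683265783
```

View pics/s7.png

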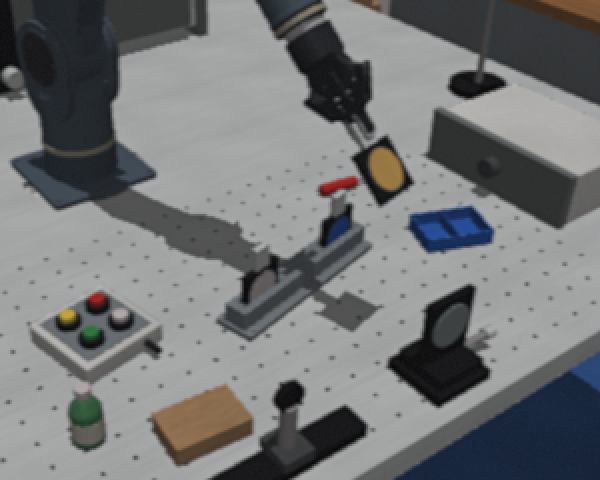

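The gold face is up at about 47°, but joint 6 is almost at its limit. I'll ease the tilt back slightly for margin and hand in if it's steady.

```bash
python3 -m inch '[[0,0,0,0.02,0,0,-1],[0,0,0,0.02,0,0,-1],[0,0,0,0,0,0,-1],[0,0,0,0,0,0,-1],[0,0,0,0,0,0,-1],[0,0,0,0,0,0,-1],[0,0,0,0,0,0,-1],[0,0,0,0,0,0,-1],[0,0,0,0,0,0,-1],[0,0,0,0,0,0,-1]]'
python3 -c "
from rig import *;s=monitor.sense();j=s['joint_positions'];v=abs(s['joint_vel']).max();print(j,v)
if j[5]>0.171 and v<0.05 and s['grip_force']>50: print(close_job())"
```

```text
clock: 14.17
tool_pos: [679.0, 150.5, 320.4]
orientation: [[-0.239, 0.739, 0.63], [0.971, 0.189, 0.146], [-0.012, 0.647, -0.762]]
force: [-0.6, -0.3, -2.7]
finger_gap: 0.125
grip_force: 78.8
[-0.1309824   0.26290755 -0.23450969  1.9646787   0.54695173  0.25274132
 -0.57504289] 0.002827085769557651
the job is handed in; nothing more can be done
None
```

The job is handed in at about 14 s; the hand-in call gave no verdict. I pressed yellow, red and white in that order and left green alone. The arm holds the mirror by its tab, clear of everything and steady, gold face about 50° from straight up by the tool pose.

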